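# Set a cast bracket on the inverted microscope

### The job

Get the inverted microscope ready to look at the ground sole of the cast bracket: click the filter wheel on the lamp tube round until its one long lobe stands straight up (the clear position), and stand the bracket gently on its sole on the stage, centred over the round opening. Once it stands free, feel that it does not rock: press down lightly with closed fingers, first on the flat top of its head, then on its toe. Leave it standing flat, and leave the other things on the bench where they are.

Things in the scene. Friction and masses are not known exactly. Their poses are not given: they have to be found in the camera images.
- bracket: Cast aluminium bracket, 110 x 48 x 56 mm, 0.3 to 0.52 kg. Origin: centre of its ground sole; standing on it z is up, x to the toe. Own frame, mm: foot x -42 to 42, z 0 to 13; 13 thick back plate leaning out from the heel edge (-42, 0) to (x -67, z 50); head block x -55 to -22, z 38 to 56. Starts lying on its slanted back, toe up: pitch -1.117 rad, origin 38 mm over the table.
- bracket_head (a point): Centre of the head's flat top (33 x 48 mm), at (-38, 0, 56) mm in the bracket's frame. Foot, back and head are 48 mm wide with flat sides at y -24 and 24, good to grip; centre of mass (-24, 0, 23). It must turn 64 deg about its own y from lying to standing. Standing, it tips over the heel edge if pressed hard behind x -42
- bracket_toe (a point): Middle of the toe's upper face, at (30, 0, 13) mm in the bracket's frame; flat and clear from x 11 to 42 over the full width. Between it and the head a 14 mm wide gusset in the middle, from (10, 13) up to (-23, 42)
- microscope: White inverted microscope, fixed, 630 mm long along its y: eyepieces to +y, black lamp house to -y. Origin on the table under the stage opening, z up. Black stage plate 190 (x) x 170 (y) mm, top 173 to 197 mm high; two steel clips, up to 14 mm high, on it at x +-80, y -77 to 5. Eyepiece head from y 110 on, up to 350 high. Lamp house y -348 to -252, 133 high
- stage_opening (a point): Centre of the opening (32 mm, bright ring) in the stage; axes as the microscope's. This point is fixed to the microscope at the mid-focus height of the stage's top face, 185 mm over the table: the stage itself stands up to 12 mm higher or lower, where the focus was left, and no reading shows it: feel for it (it does not give way)
- wheel_axis (a point): Centre of the filter wheel, at (0, -185, 105) mm in the microscope's frame. The wheel turns about the microscope's y in the upright plane through this point; its housing (124 x 30 mm) hides all below 7 mm over the axis. Axes as the microscope's
- filter_wheel (a joint): Turn (rad) of the dark filter wheel: disc 88 mm across, 10 thick, six lobes 60 deg apart, 14 wide, reaching 56 mm from the axis, the long one 68. 0 or 6.283: long lobe straight up; growing values carry the wheel's top to the microscope's +x. Clicks every 1.047, endless; starts 1 to 5 clicks from 0. Half way to the next click it snaps on; about 3 N at a lobe moves it
- offcut: Sawn aluminium wedge, 70 x 50 x 34 mm, not part of the job; bystander, origin at the middle of its underside
- petri_dishes: Two stacked glass dishes, 96 mm across, 28 mm high; bystander, origin at the middle of its underside
- cleaner_bottle: Amber bottle, 54 mm across, 110 mm high; bystander, origin at the middle of its underside
- marker_a: Black marker pen, 140 mm long, 14 mm thick; bystander, origin at the middle of its underside
Things that resemble listed ones, but are neither listed nor needed, are in the scene too. What is shaped like the bracket but black, pink or yellow is not meant.

How it is judged:
On the way, in this order (a step that is already met when the one before it is completed fails the run):
1. the bracket stands free on its sole on the stage, over the opening (angle between bracket's own z axis and vertical below 0.035 rad and horizontal distance between bracket and stage_opening below 0.012 m and z of bracket in the frame of stage_opening between -0.016 and 0.016 m and linear speed of bracket below 0.02 m/s and angular speed of bracket below 0.1 rad/s and contact force between the fingers and bracket below 0.3 N), for 0.3 s.
2. the fingers press on the top of its head (1.5 N or more) and it stays flat (angle between bracket's own z axis and vertical below 0.035 rad and horizontal distance between bracket and stage_opening below 0.012 m and z of bracket in the frame of stage_opening between -0.016 and 0.016 m and contact force between the fingers and bracket above 1.5 N and x of the grasp point in the frame of bracket between -0.062 and -0.016 m and y of the grasp point in the frame of bracket between -0.03 and 0.03 m and z of the grasp point in the frame of bracket above 0.066 m), for 0.2 s.
3. the fingers press on its toe (1.5 N or more) and it stays flat (angle between bracket's own z axis and vertical below 0.035 rad and horizontal distance between bracket and stage_opening below 0.012 m and z of bracket in the frame of stage_opening between -0.016 and 0.016 m and contact force between the fingers and bracket above 1.5 N and x of the grasp point in the frame of bracket between 0.01 and 0.05 m and y of the grasp point in the frame of bracket between -0.03 and 0.03 m and z of the grasp point in the frame of bracket above 0.023 m), for 0.2 s.
At the end, for the whole second after the job is handed in: The bracket stands flat on its sole on the stage (tilt under 2 deg, within 16 mm of its mid-focus height), sole centre within 12 mm of the middle of the opening, at rest; the long lobe of the filter wheel is straight up (within 0.13 rad), clicked in (angle between bracket's own z axis and vertical below 0.035 rad and horizontal distance between bracket and stage_opening below 0.012 m and z of bracket in the frame of stage_opening between -0.016 and 0.016 m and linear speed of bracket below 0.02 m/s and angular speed of bracket below 0.1 rad/s and (value of joint filter_wheel between -6.4132 and -6.1532 rad or value of joint filter_wheel between -0.13 and 0.13 rad or value of joint filter_wheel between 6.1532 and 6.4132 rad or value of joint filter_wheel between 12.4364 and 12.6964 rad) and velocity of joint filter_wheel between -0.1 and 0.1 rad/s); the robot touches nothing.
It fails at once if the bracket is dropped (moves faster than 0.3 m/s while the fingers do not hold it: a fall of some 5 mm) (contact force between the fingers and bracket below 0.1 N and linear speed of bracket above 0.3 m/s).
It fails at once if the bracket is rammed onto the microscope (over 50 N) (contact force between bracket and microscope above 50 N).
It fails at once if a bystander is pushed more than 30 mm from its place (distance of any of offcut, petri_dishes, cleaner_bottle, marker_a from where it was at the start of the episode above 0.03 m).
It also fails if it takes over 72 s, if anything falls off the work surface, if the arm or the gripper's body presses on something with over 40 N, if the wrist force passes 120 N, or if a joint passes its speed limit or range.

### The arm

A 6-joint arm with a two-finger parallel gripper is mounted at the origin on the work surface. World frame = base frame: x ahead of the robot, y to its left, z up, the work surface at z = 0. Lengths are in m, angles in rad, forces in N, time in s.
With the tool pointing down it reaches from about 0.4 to 0.825 m from the base axis. Payload 7 kg.
Tool frame: the origin (TCP) lies on the centre line of the jaws, within the pads' length; the fingertips stand 22 mm ahead of it and the grasp point (between the pads) lies 3 mm ahead of it (arm.tcp_to_tips is the distance from the TCP to the fingertips, in m); z points along the fingers, y is the line along which they close (so a half turn about z gives the same grasp; the last joint's range is limited). The gripper opens to 88 mm and grips with 3 to 60 N. Pads are 19 mm wide; open, the fingers measure 130 mm over their backs; the gripper's body (78 mm by 193 mm) begins 47 mm behind the grasp point.
Start: joints at [-0.827, 0.359, 0.012, 0, -1.224, -0.288], TCP at [0.297, -0.606, 0.249] pointing down, gripper open.
Joint ranges: [-3.07, 3.07], [-1.43, 2.12], [-1.02, 1.25], [-3.03, 1.67], [-3.05, -0], [-3.03, 3.03]. Speed limits (rad/s): [2.39, 2.39, 3.01, 3.14, 3.14, 3.14].

### API

Orientations are given as [roll, pitch, yaw] about the fixed x, y, z axes, in that order (R = Rz(yaw) Ry(pitch) Rx(roll)).
In Python, from station import arm gives the robot as it stands.
- The arm moves only by the tool jog_arm, never from a script. Its argument "targets" is a list of rows, each an object of numbers: "dx", "dy", "dz": the shift along the tool's x, y, z in mm; "rx", "ry", "rz": the turn, a rotation vector about the tool's x, y, z in rad; "gripper": the closure, from 0 (fully open) to 1 (shut). In form: [{"dx": .., "dy": .., "dz": .., "rx": .., "ry": .., "rz": .., "gripper": ..}, ...]. A call has exactly 8 rows; each row is the pose to reach, as a shift and turn from the pose commanded when the call began, along the tool's axes at that moment; what a row does not reach only later rows make up. A row lasts 1/12 s, in which the tool goes at most 41.7 mm and 7.16 degrees, less where a joint would pass 70% of its speed; a pose out of reach is approached as far as the arm can. A call with a gripper value outside its range is refused whole. The fingers move at their own pace and stop on an object; "force" is the grip in N (left out, the last holds). Time passes only in rows, so rows that repeat a pose let the fingers close, or fill a call up. It gives the time, the measured TCP pose, the force, the opening and the grip force at its end, in the units of the state.
- arm.get_state(): the state, without advancing time (a new reading comes with each control period).
- arm.grab_frame(name): name is "scene" or "top" or "wrist"; returns a dict with "frame" (400x640x3 uint8, red, green, blue), "z_map" (400x640 float32, m along the optical axis (not along the pixel's ray), 0 where there is no reading), "fx", "fy", "cx", "cy" (pixels), "view" (4x4, takes a point from world to camera coordinates). Camera axes: x right, y down, z forward; pixel columns grow to the right and rows downward; lengths in m; the calibration is good to about 2 mm. The wrist camera is an equidistant fisheye: a pixel r from the principal point sees the ray r / f radians off the axis. A picture is of the moment at which its call begins.
- arm.job_done(): hands the job in; it is judged then, once.
The state is a dict: "t": time; "q": joint angles; "qd": joint speeds; "joint_efforts": joint torques, N m; "eef_pos": TCP position; "ee_rot": TCP orientation; "force": force on the tool from outside, world axes, zero at the start; "moment": the same for the moment, N m; "width": finger opening in m; "gripper_force": force on a finger pad.
Only numpy, scipy, OpenCV 4.12 (cv2) and the standard library are available. Lean on these libraries where they do the work, as an engineer would, in place of code of your own. Each camera call takes 0.05 s, during which the arm holds its last target. There are 200 camera calls.

## Working session

There is one attempt and no reset: what is moved stays moved. The work goes in short steps, Python scripts to look and compute and a tool call to move; the robot and the scene stay as the last step left them, time stands still between calls to the robot, and variables do not carry over. Pictures are saved under pics/ and viewed, at most 10 in all, crops included, and the job is handed in when it is done.

Besides the shell and the picture viewer there is one more tool, called after "Emit:" in YAML: its name, and indented under it one key for each argument. jog_arm: Moves the arm, as the interface text tells. Its arguments: {"type":"object","properties":{"targets":{"type":"array","items":{"type":"object","properties":{"dx":{"type":"number"},"dy":{"type":"number"},"dz":{"type":"number"},"rx":{"type":"number"},"ry":{"type":"number"},"rz":{"type":"number"},"gripper":{"type":"number"}}}},"force":{"type":"number"}},"required":["targets"]}

```bash
ls; mkdir -p pics; python3 - <<'E'
from station import arm
import numpy as np,cv2
for n in("scene","top"):
    d=arm.grab_frame(n); np.savez(f"{n}.npz",**d)
    cv2.imwrite(f"pics/{n}.png",d["frame"][:,:,::-1])
    V=d["view"];print(n,d["fx"],d["fy"],d["cx"],d["cy"],V.round(3).tolist())
s=arm.get_state();print(s)
E
```

```text
pics
scene 394.76569045464544 394.76569045464544 324.7841357394217 191.60489361394244 [[0.301, 0.954, 0.013, -0.097], [0.674, -0.203, -0.71, -0.257], [-0.675, 0.222, -0.704, 1.464], [0.0, 0.0, 0.0, 1.0]]
top 379.58281134900943 379.58281134900943 317.42190893927284 202.03789838739593 [[-0.0, -1.0, -0.0, -0.054], [-0.996, 0.0, -0.088, 0.55], [0.088, 0.0, -0.996, 0.972], [0.0, 0.0, 0.0, 1.0]]
{'t': 0.1, 'q': array([-8.26840031e-01,  3.59339632e-01,  1.11634031e-02, -2.65104326e-04,
       -1.22411254e+00, -2.88099029e-01]), 'qd': array([-6.85243133e-05,  1.90743826e-04,  2.54781970e-03,  1.56924770e-03,
        9.74559236e-04, -7.94520288e-04]), 'joint_efforts': array([-1.94712506e-03, -5.84162593e+01,  2.93751472e+01,  7.01549113e+00,
        1.01362600e-02, -6.80524795e-05]), 'eef_pos': array([ 0.29694874, -0.60573256,  0.24771405]), 'ee_rot': array([ 3.14009091e+00, -1.85123400e-04, -2.68582551e+00]), 'force': array([-0.75297557, -0.78893606,  0.16444867]), 'moment': array([-0.02764422, -0.00791574, -0.02455225]), 'gripper_force': 0.0, 'width': 0.08760693111255102}
```

View pics/scene.png

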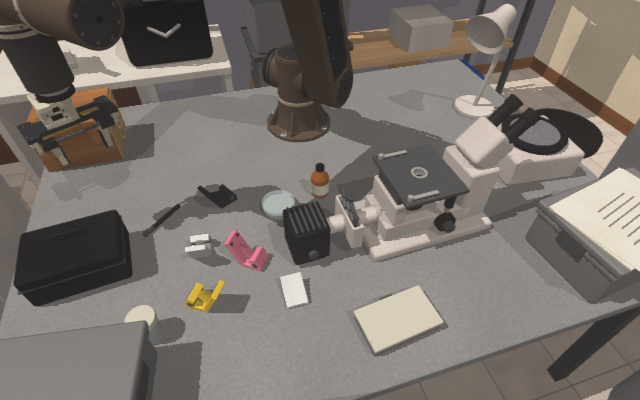

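View pics/top.png

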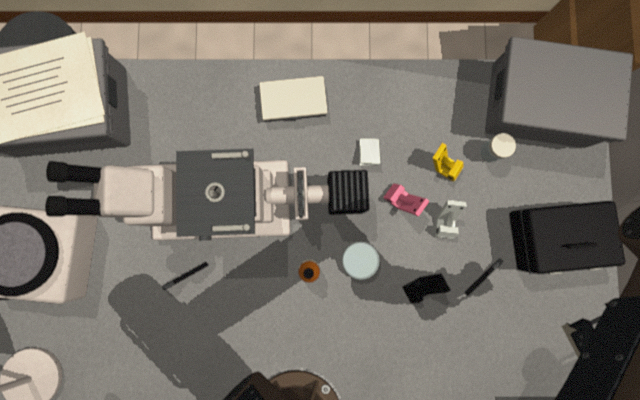

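The scene view shows the grey bracket near (200,245), with pink, yellow and black decoys around it, and the microscope at (400,200). In the top view the bracket is near (452,220), the stage opening at (215,192) and the wheel at (300,193). Next I'll measure these and zoom in.

```bash
cat > h.py <<'E'
import numpy as np,cv2
def load(n): return dict(np.load(f"{n}.npz"))
def cloud(d):
    z=d["z_map"];v,u=np.mgrid[:400,:640]
    P=np.stack([(u-d["cx"])/d["fx"]*z,(v-d["cy"])/d["fy"]*z,z],-1)
    V=d["view"];return (P-V[:3,3])@V[:3,:3]
def ray(d,u,v,h):
    V=d["view"];c=-V[:3,:3].T@V[:3,3]
    r=V[:3,:3].T@np.array([(u-d["cx"])/d["fx"],(v-d["cy"])/d["fy"],1]);return c+r*(h-c[2])/r[2]
E
python3 - <<'E'
from h import *
t=load("top");s=load("scene")
C=cloud(t);S=cloud(s)
# stage opening & plate
g=cv2.cvtColor(t["frame"],cv2.COLOR_RGB2GRAY)
print("table z",C[300:310,480:500,2].mean(), S[200:210,100:110,2].mean())
sub=C[160:230,182:250];print("stage z",np.median(sub[...,2]))
m=((g<100)&(C[...,2]>.15)&(C[...,2]<.22)).astype(np.uint8);m[:,:165]=0;m[:,265:]=0
r=cv2.minAreaRect(np.argwhere(m)[:,::-1].astype(np.float32));print("plate",r,ray(t,*r[0],.185))
b=((g>140)&(np.hypot(*(np.mgrid[:400,:640]-np.array([192,215])[:,None,None]))<15)).astype(np.uint8)
c=np.argwhere(b).mean(0);print("ring",c,b.sum(),ray(t,c[1],c[0],.185))
# bracket points
for n,d,K,box in(("top",t,C,(195,245,430,475)),("scene",s,S,(225,265,180,215))):
    a,bb,c0,d0=box;k=K[a:bb,c0:d0];f=d["frame"][a:bb,c0:d0].astype(int)
    mk=(k[...,2]>.008)&(k[...,2]<.12);p=k[mk];print(n,len(p),p.min(0).round(3),p.max(0).round(3))
    gi=(f.max(2)-f.min(2)<40)&(f.mean(2)>120)
    print("top pts",p[p[:,2]>p[:,2].max()-.012].mean(0).round(3))
    for z in(.01,.02,.03,.04,.05,.06,.07,.08):
        q=p[abs(p[:,2]-z)<.005]
        if len(q):print(z,len(q),q[:,:2].min(0).round(3),q[:,:2].max(0).round(3))
# other objects
for nm,(u,v) in dict(white=(369,152),dish=(361,260),bottle=(309,272),black=(427,288),book=(292,100),lamp=(348,192),wheel=(300,170),wheel2=(300,193),marker=(187,276),marker2=(485,277)).items(): print(nm,C[v,u].round(3))
def crop(d,a,b,c,e,k): return cv2.resize(d["frame"][a:b,c:e,::-1],None,fx=k,fy=k,interpolation=cv2.INTER_CUBIC)
A=crop(s,220,280,170,230,6);B=crop(t,190,250,420,480,6);D=crop(s,170,250,320,380,6)[:360];
E_=crop(t,150,240,270,330,4)[:360]
cv2.imwrite("pics/crop.png",cv2.resize(np.vstack([np.hstack([A,B]),np.hstack([D,cv2.copyMakeBorder(E_,0,0,0,120,0)])]),(600,600)))
E
```

```text
table z -0.0014976913019808219 0.0009941191836645997
stage z 0.18810801325472132
plate ((211.8040313720703, 274.55804443359375), (249.6619873046875, 90.63031768798828), 88.33489227294922) [0.37809433 0.17451236 0.185     ]
ring [191.84246575 214.4109589 ] 146 [0.55819284 0.17316177 0.185     ]
top 771 [ 0.456 -0.422  0.008] [ 0.548 -0.366  0.083]
top pts [ 0.54  -0.398  0.077]
0.01 99 [ 0.456 -0.418] [ 0.519 -0.366]
0.02 79 [ 0.456 -0.42 ] [ 0.521 -0.366]
0.03 115 [ 0.461 -0.416] [ 0.526 -0.367]
0.04 194 [ 0.466 -0.42 ] [ 0.533 -0.367]
0.05 77 [ 0.504 -0.419] [ 0.537 -0.372]
0.06 50 [ 0.524 -0.421] [ 0.544 -0.374]
0.07 57 [ 0.528 -0.422] [ 0.548 -0.374]
0.08 100 [ 0.533 -0.422] [ 0.548 -0.374]
scene 486 [ 0.463 -0.424  0.008] [ 0.552 -0.369  0.085]
top pts [ 0.545 -0.4    0.079]
0.01 43 [ 0.463 -0.42 ] [ 0.52  -0.369]
0.02 59 [ 0.47 -0.42] [ 0.526 -0.369]
0.03 41 [ 0.469 -0.422] [ 0.532 -0.369]
0.04 164 [ 0.47  -0.422] [ 0.536 -0.37 ]
0.05 23 [ 0.506 -0.423] [ 0.54  -0.376]
0.06 24 [ 0.536 -0.422] [ 0.545 -0.376]
0.07 27 [ 0.539 -0.423] [ 0.549 -0.377]
0.08 104 [ 0.537 -0.424] [ 0.552 -0.378]
white [ 0.683 -0.191  0.024]
dish [ 0.399 -0.167  0.027]
bottle [ 0.377 -0.034  0.111]
black [ 0.33  -0.332  0.039]
book [0.822 0.014 0.033]
lamp [ 0.565 -0.126  0.123]
wheel [ 0.62  -0.012  0.11 ]
wheel2 [ 0.558 -0.014  0.159]
marker [0.357 0.286 0.015]
marker2 [ 0.354 -0.492  0.011]
```

View pics/crop.png

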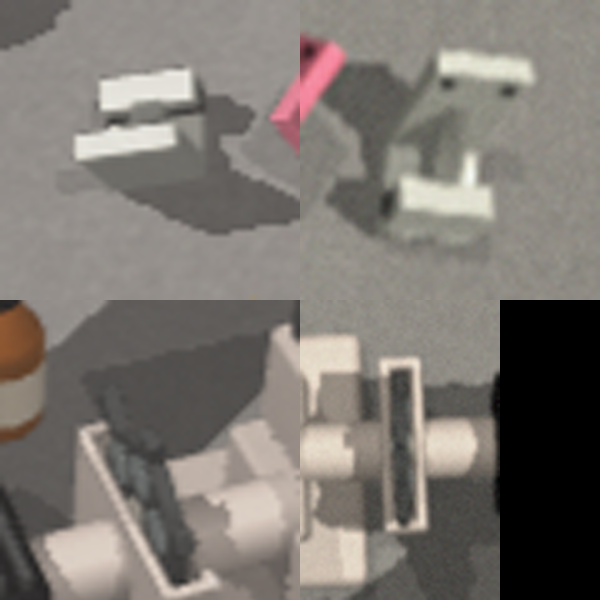

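The crops show the real bracket lying with its toe towards +x, and the dark wheel with one lobe standing out at its back (-x) side, crop (110,395), which is scene pixel (342,189). One last measurement will cover the wheel lobes, the microscope yaw and the bracket yaw.

```bash
python3 - <<'E'
from h import *
t=load("top");s=load("scene");C=cloud(t);S=cloud(s)
gs=s["frame"].mean(2);gt=t["frame"].mean(2)
# wheel: scene rays onto plane y=-0.012 from dark pixels, using depth to select
for n,K,g in(("scene",S,gs),("top",C,gt)):
    m=(abs(K[...,1]+.012)<.012)&(g<105)&(abs(K[...,0]-.558)<.08)&(K[...,2]>.108)&(K[...,2]<.19)
    p=K[m];dx=p[:,0]-.558;dz=p[:,2]-.105;r=np.hypot(dx,dz)*1000;a=np.degrees(np.arctan2(dx,dz))
    print(n,m.sum(),"ymean",p[:,1].mean().round(4))
    for k in range(-90,90,10):
        q=(a>=k)&(a<k+10)
        if q.any():print(k,q.sum(),"rmax",np.percentile(r[q],90).round(),r[q].max().round())
# housing (bright, z around .112) in top
m=(abs(C[...,1]+.012)<.03)&(abs(C[...,2]-.112)<.006)&(abs(C[...,0]-.558)<.075);p=C[m];print("housing",p.min(0).round(3),p.max(0).round(3))
# stage plate
m=((abs(C[...,2]-.188)<.006)&(gt<95)&(abs(C[...,0]-.558)<.12)&(abs(C[...,1]-.173)<.11)).astype(np.uint8)
cn=max(cv2.findContours(m,0,2)[0],key=cv2.contourArea)[:,0];P=C[cn[:,1],cn[:,0]];r=cv2.minAreaRect((P[:,:2]*1000).astype(np.float32));print("stage",r,np.median(C[m>0][:,2]))
ms=(abs(S[...,0]-.558)<.07)&(abs(S[...,1]-.173)<.07)&(gs<95)&(S[...,2]>.15)
print("stage z scene",np.median(S[ms][:,2]))
# bracket toe / head by bright faces
for n,K,g in(("top",C,gt),("scene",S,gs)):
    m=(abs(K[...,0]-.505)<.06)&(abs(K[...,1]+.397)<.045)&(K[...,2]>.008)
    for nm,mm in(("toe",m&(K[...,2]>.066)),("head",m&(K[...,2]>.026)&(K[...,0]<.487))):
        p=(K[mm][:,:2]*1000).astype(np.float32);print(n,nm,len(p),cv2.minAreaRect(p),K[mm].mean(0).round(4))
    p=(K[m][:,:2]*1000).astype(np.float32)
    print(" all",cv2.minAreaRect(p))
E
```

```text
scene 275 ymean -0.017
-90 2 rmax 47.0 49.0
-80 4 rmax 36.0 37.0
-70 8 rmax 41.0 60.0
-60 21 rmax 61.0 62.0
-50 26 rmax 54.0 56.0
-40 3 rmax 35.0 39.0
-30 12 rmax 41.0 42.0
-20 8 rmax 41.0 42.0
-10 9 rmax 43.0 44.0
0 20 rmax 57.0 57.0
10 26 rmax 56.0 59.0
20 18 rmax 48.0 48.0
30 21 rmax 50.0 51.0
40 21 rmax 50.0 52.0
50 30 rmax 61.0 62.0
60 23 rmax 62.0 64.0
70 17 rmax 52.0 53.0
80 6 rmax 50.0 51.0
top 219 ymean -0.0135
-90 1 rmax 37.0 37.0
-80 5 rmax 30.0 32.0
-70 3 rmax 55.0 61.0
-60 27 rmax 62.0 63.0
-50 22 rmax 50.0 54.0
-40 10 rmax 40.0 40.0
-30 16 rmax 40.0 42.0
-20 14 rmax 41.0 43.0
-10 16 rmax 48.0 51.0
0 21 rmax 56.0 58.0
10 7 rmax 55.0 55.0
20 14 rmax 46.0 47.0
30 12 rmax 47.0 49.0
40 13 rmax 47.0 47.0
50 30 rmax 59.0 59.0
60 7 rmax 60.0 61.0
70 1 rmax 43.0 43.0
housing [ 0.501 -0.029  0.106] [0.625 0.003 0.118]
stage ((557.0298461914062, 171.98208618164062), (189.7889404296875, 170.5911865234375), 2.2681219577789307) 0.1881184335584851
stage z scene 0.18903999571684355
top toe 840 ((501.7430114746094, -411.2272644042969), (106.52729797363281, 54.64604187011719), 14.460617065429688) [ 0.4802 -0.4075  0.4939]
top head 822 ((478.25372314453125, -395.5976867675781), (52.97454833984375, 49.89983367919922), 59.82319641113281) [ 0.4677 -0.404   0.4663]
 all ((496.16571044921875, -405.0995788574219), (71.80926513671875, 101.9379653930664), 83.55590057373047)
scene toe 1613 ((508.5097961425781, -412.4423828125), (101.08406829833984, 54.49997329711914), 14.039922714233398) [ 0.4879 -0.4211  0.5563]
scene head 967 ((469.903076171875, -400.52947998046875), (33.86246109008789, 63.21869659423828), 0.3388946056365967) [ 0.4751 -0.4117  0.5255]
 all ((501.6360778808594, -407.26153564453125), (69.82298278808594, 98.65924835205078), 83.66605377197266)
```

The long lobe is at -60°, so the wheel needs one click, with its top carried to +x. The wheel axis is near (0.563, -0.0125) and the stage yaw is about +0.04. I'll move above the wheel first.

```bash
cat > mv.py <<'E'
import sys,numpy as np
from scipy.spatial.transform import Rotation as R
from station import arm
# usage: mv.py x y z roll pitch yaw (target; m/rad): shift/turn in tool axes from the measured pose
def main(a):
    s=arm.get_state();R0=R.from_euler("xyz",s["ee_rot"]);
    t=np.array(a[:3]);R1=R.from_euler("xyz",a[3:6]) if len(a)>3 else R0
    print("shift mm",(R0.inv().apply(t-s["eef_pos"])*1000).round(1),"rot",(R0.inv()*R1).as_rotvec().round(3),"t",round(s["t"],2),"F",s["force"].round(1),"q",s["q"].round(2),"w",round(s["width"],4))
if __name__=="__main__": main([float(x) for x in sys.argv[1:]])
E
python3 mv.py .535 -.0125 .250 3.1416 0 -3.1016
```

```text
shift mm [-474.9  427.9   -1.7] rot [ 0.001 -0.     0.416] t 0.1 F [-0.8 -0.8  0.2] q [-0.83  0.36  0.01 -0.   -1.22 -0.29] w 0.0876
```

Emit:
jog_arm:
  targets:
    - {"dx":-29,"dy":26,"gripper":1}
    - {"dx":-59,"dy":53,"gripper":1}
    - {"dx":-89,"dy":80,"gripper":1}
    - {"dx":-119,"dy":107,"gripper":1}
    - {"dx":-149,"dy":134,"gripper":1}
    - {"dx":-179,"dy":161,"gripper":1}
    - {"dx":-209,"dy":188,"gripper":1}
    - {"dx":-237,"dy":214,"gripper":1}
  force: 40

```text
invalid input at $.targets[0]: expected keys dx, dy, dz, rx, ry, rz, gripper
```

Emit:
jog_arm:
  targets:
    - {"dx":-29,"dy":26,"rz":0.05,"gripper":1}
    - {"dx":-59,"dy":53,"rz":0.1,"gripper":1}
    - {"dx":-89,"dy":80,"rz":0.17,"gripper":1}
    - {"dx":-119,"dy":107,"rz":0.23,"gripper":1}
    - {"dx":-149,"dy":134,"rz":0.29,"gripper":1}
    - {"dx":-179,"dy":161,"rz":0.35,"gripper":1}
    - {"dx":-209,"dy":188,"rz":0.416,"gripper":1}
    - {"dx":-238,"dy":214,"rz":0.416,"gripper":1}

```text
invalid input at $.targets[0]: expected keys dx, dy, dz, rx, ry, rz, gripper
```

```bash
python3 mv.py .535 -.0125 .174 3.1416 0 -3.1016
```

```text
shift mm [-474.9  427.8   74.3] rot [ 0.001 -0.     0.416] t 0.1 F [-0.8 -0.8  0.2] q [-0.83  0.36  0.01 -0.   -1.22 -0.29] w 0.0876
```

Emit:
jog_arm:
  targets:
    - {"dx":-30,"dy":27,"dz":0,"rx":0,"ry":0,"rz":0,"gripper":1}
    - {"dx":-60,"dy":54,"dz":0,"rx":0,"ry":0,"rz":0,"gripper":1}
    - {"dx":-90,"dy":81,"dz":0,"rx":0,"ry":0,"rz":0,"gripper":1}
    - {"dx":-120,"dy":108,"dz":0,"rx":0,"ry":0,"rz":0,"gripper":1}
    - {"dx":-150,"dy":135,"dz":0,"rx":0,"ry":0,"rz":0,"gripper":1}
    - {"dx":-180,"dy":162,"dz":0,"rx":0,"ry":0,"rz":0,"gripper":1}
    - {"dx":-210,"dy":189,"dz":0,"rx":0,"ry":0,"rz":0,"gripper":1}
    - {"dx":-237,"dy":214,"dz":0,"rx":0,"ry":0,"rz":0,"gripper":1}
  force: 40

```text
t: 0.77
eef_pos: [0.4159, -0.3075, 0.2484]
ee_rot: [3.141, 0.0, -2.686]
force: [1.5, 0.3, -0.2]
width: 0.0399
gripper_force: 0.0
```

Emit:
jog_arm:
  targets:
    - {"dx":-30,"dy":27,"dz":0,"rx":0,"ry":0,"rz":0.06,"gripper":1}
    - {"dx":-60,"dy":54,"dz":0,"rx":0,"ry":0,"rz":0.12,"gripper":1}
    - {"dx":-90,"dy":81,"dz":0,"rx":0,"ry":0,"rz":0.18,"gripper":1}
    - {"dx":-120,"dy":108,"dz":0,"rx":0,"ry":0,"rz":0.24,"gripper":1}
    - {"dx":-150,"dy":135,"dz":0,"rx":0,"ry":0,"rz":0.3,"gripper":1}
    - {"dx":-180,"dy":162,"dz":0,"rx":0,"ry":0,"rz":0.36,"gripper":1}
    - {"dx":-210,"dy":189,"dz":0,"rx":0,"ry":0,"rz":0.416,"gripper":1}
    - {"dx":-237,"dy":214,"dz":0,"rx":0,"ry":0,"rz":0.416,"gripper":1}

```text
t: 1.43
eef_pos: [0.5346, -0.0108, 0.2485]
ee_rot: [3.141, 0.0, -3.105]
force: [2.0, 0.3, 0.2]
width: 0.0006
gripper_force: 0.0
```

```bash
python3 mv.py .535 -.0125 .174 3.1416 0 -3.1016
```

```text
shift mm [-0.3 -1.7 74.5] rot [ 0.     0.    -0.003] t 1.43 F [2.  0.3 0.2] q [ 0.35  0.13 -0.3  -0.   -1.15 -1.88] w 0.0006
```

Emit:
jog_arm:
  targets:
    - {"dx":0,"dy":-1,"dz":25,"rx":0,"ry":0,"rz":0,"gripper":1}
    - {"dx":0,"dy":-2,"dz":45,"rx":0,"ry":0,"rz":0,"gripper":1}
    - {"dx":0,"dy":-2,"dz":60,"rx":0,"ry":0,"rz":0,"gripper":1}
    - {"dx":0,"dy":-2,"dz":66,"rx":0,"ry":0,"rz":0,"gripper":1}
    - {"dx":0,"dy":-2,"dz":70,"rx":0,"ry":0,"rz":0,"gripper":1}
    - {"dx":0,"dy":-2,"dz":73,"rx":0,"ry":0,"rz":0,"gripper":1}
    - {"dx":0,"dy":-2,"dz":74,"rx":0,"ry":0,"rz":0,"gripper":1}
    - {"dx":0,"dy":-2,"dz":74,"rx":0,"ry":0,"rz":0,"gripper":1}

```text
t: 2.1
eef_pos: [0.5347, -0.0152, 0.1751]
ee_rot: [3.141, 0.001, -3.102]
force: [-0.2, -0.5, -0.1]
width: 0.0005
gripper_force: 0.0
```

Emit:
jog_arm:
  targets:
    - {"dx":-6,"dy":0,"dz":0,"rx":0,"ry":0,"rz":0,"gripper":1}
    - {"dx":-12,"dy":0,"dz":0,"rx":0,"ry":0,"rz":0,"gripper":1}
    - {"dx":-18,"dy":0,"dz":0,"rx":0,"ry":0,"rz":0,"gripper":1}
    - {"dx":-24,"dy":0,"dz":0,"rx":0,"ry":0,"rz":0,"gripper":1}
    - {"dx":-31,"dy":0,"dz":1,"rx":0,"ry":0,"rz":0,"gripper":1}
    - {"dx":-38,"dy":0,"dz":2,"rx":0,"ry":0,"rz":0,"gripper":1}
    - {"dx":-45,"dy":0,"dz":3,"rx":0,"ry":0,"rz":0,"gripper":1}
    - {"dx":-52,"dy":0,"dz":3,"rx":0,"ry":0,"rz":0,"gripper":1}

```text
t: 2.77
eef_pos: [0.5873, -0.013, 0.1711]
ee_rot: [-3.142, 0.0, -3.102]
force: [-0.2, -0.2, 0.2]
width: 0.0004
gripper_force: 0.0
```

Emit:
jog_arm:
  targets:
    - {"dx":0,"dy":0,"dz":-20,"rx":0,"ry":0,"rz":0,"gripper":1}
    - {"dx":0,"dy":0,"dz":-50,"rx":0,"ry":0,"rz":0,"gripper":1}
    - {"dx":10,"dy":-30,"dz":-80,"rx":0,"ry":0,"rz":0,"gripper":1}
    - {"dx":20,"dy":-60,"dz":-80,"rx":0,"ry":0,"rz":0,"gripper":1}
    - {"dx":30,"dy":-90,"dz":-80,"rx":0,"ry":0,"rz":0,"gripper":0.5}
    - {"dx":40,"dy":-120,"dz":-80,"rx":0,"ry":0,"rz":0,"gripper":0}
    - {"dx":50,"dy":-150,"dz":-80,"rx":0,"ry":0,"rz":0,"gripper":0}
    - {"dx":60,"dy":-180,"dz":-80,"rx":0,"ry":0,"rz":0,"gripper":0}

```text
t: 3.43
eef_pos: [0.5337, -0.1967, 0.2519]
ee_rot: [-3.141, 0.001, -3.101]
force: [-0.1, -1.0, 0.6]
width: 0.0218
gripper_force: 0.0
```

```bash
python3 - <<'E'
from h import *
from station import arm
d=arm.grab_frame("scene");np.savez("s2.npz",**d);K=cloud(d);g=d["frame"].mean(2)
m=(abs(K[...,1]+.012)<.014)&(g<105)&(abs(K[...,0]-.565)<.08)&(K[...,2]>.108)&(K[...,2]<.19)
p=K[m];dx=p[:,0]-.565;dz=p[:,2]-.105;r=np.hypot(dx,dz)*1000;a=np.degrees(np.arctan2(dx,dz))
for k in range(-90,90,10):
    q=(a>=k)&(a<k+10)
    if q.any():print(k,q.sum(),np.percentile(r[q],90).round(),r[q].max().round())
q=r>50;print("angles",[(a[q&(abs(a-c)<25)].mean().round(1)) for c in(-60,0,60)])
t=load("scene")["frame"]
A=np.hstack([cv2.resize(f[150:250,310:400,::-1],None,fx=4,fy=4) for f in(t,d["frame"])]);cv2.imwrite("pics/wheel2.png",A)
E
```

```text
-90 5 51.0 57.0
-80 7 37.0 44.0
-70 6 35.0 36.0
-60 26 54.0 55.0
-50 11 44.0 45.0
-40 13 44.0 44.0
-30 8 44.0 44.0
-20 10 42.0 45.0
-10 20 68.0 69.0
0 49 67.0 70.0
10 20 46.0 51.0
20 21 45.0 47.0
30 19 44.0 45.0
40 24 45.0 46.0
50 29 56.0 58.0
60 15 56.0 56.0
70 15 44.0 44.0
80 11 46.0 47.0
angles [np.float64(-54.5), np.float64(3.1), np.float64(58.0)]
```

View pics/wheel2.png

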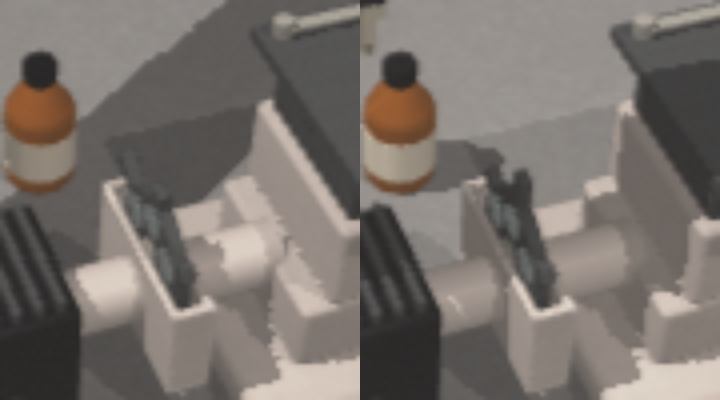

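The long lobe now stands straight up (r 69 mm at 0–3°). In the view it is at about (515,175), standing above the others. Now the bracket pose and the approach.

```bash
cat >> mv.py <<'E'
def tgt(gp,t,psi,off=.003):
    "grasp point gp, tilt t about y (dir=-sin t,0,-cos t), yaw psi"
    Rr=R.from_euler("z",psi)*R.from_euler("y",np.pi+t)
    return np.array(gp)-off*Rr.apply([0,0,1]),Rr
def go(gp,t,psi):
    p,Rr=tgt(gp,t,psi);main([*p,*Rr.as_euler("xyz")]);print(" target tcp",p.round(4),Rr.as_euler("xyz").round(3))
E
python3 - <<'E'
from h import *
from mv import *
for n in("top","scene"):
    d=load(n);K=cloud(d);m=(abs(K[...,0]-.505)<.06)&(abs(K[...,1]+.397)<.045)&(K[...,2]>.008)&(K[...,2]<.1)
    n_=cv2.connectedComponentsWithStats(m.astype(np.uint8));i=1+n_[2][1:,4].argmax();m=n_[1]==i
    for nm,mm in(("toe",m&(K[...,2]>.068)),("head",m&(K[...,2]>.03)&(K[...,0]<.49))):
        p=(K[mm][:,:2]*1000).astype(np.float32);print(n,nm,len(p),[np.round(x,1) for x in cv2.minAreaRect(p)],K[mm].mean(0).round(4),np.polyfit(p[:,1],p[:,0],1)[0].round(3))
o=np.array([.529,-.398,.038]);psi=-.08
Rb=R.from_euler("zy" .upper()if 0 else "ZY",[psi,-1.117])
g=o+Rb.apply([-.034,0,.046]);print("grasp",g)
back=R.from_euler("z",psi).apply([np.sin(.593),0,-np.cos(.593)])
go(g-.08*back,-.593,psi)
E
```

```text
top toe 141 [array([ 538.9, -398. ]), array([48., 18.]), np.float64(84.4)] [ 0.5389 -0.398   0.0764] 0.098
top head 169 [array([ 477. , -392.4]), array([49.1, 25.4]), np.float64(84.8)] [ 0.4761 -0.3902  0.0368] 0.077
scene toe 124 [array([ 544.7, -400.3]), array([46.3, 14.7]), np.float64(85.1)] [ 0.5449 -0.4001  0.0784] 0.08
scene head 130 [array([ 479.3, -393.3]), array([46.4, 18.7]), np.float64(82.6)] [ 0.4806 -0.3935  0.0392] 0.095
grasp [ 0.47293065 -0.39350486  0.02760668]
shift mm [ 112.6 -185.   155.5] rot [ 0.034 -0.593  0.115] t 3.48 F [-1.  -3.2 -0.2] q [-0.02  0.18 -0.22  0.   -1.17 -1.52] w 0.0257
 target tcp [ 0.4267 -0.3898  0.0964] [3.142 0.593 3.062]
```

Emit:
jog_arm:
  targets:
    - {"dx":15,"dy":-35,"dz":0,"rx":0.006,"ry":-0.1,"rz":0.02,"gripper":0}
    - {"dx":30,"dy":-70,"dz":0,"rx":0.012,"ry":-0.2,"rz":0.04,"gripper":0}
    - {"dx":50,"dy":-105,"dz":10,"rx":0.018,"ry":-0.3,"rz":0.06,"gripper":0}
    - {"dx":70,"dy":-140,"dz":25,"rx":0.024,"ry":-0.4,"rz":0.08,"gripper":0}
    - {"dx":90,"dy":-165,"dz":50,"rx":0.03,"ry":-0.5,"rz":0.1,"gripper":0}
    - {"dx":105,"dy":-180,"dz":80,"rx":0.034,"ry":-0.59,"rz":0.115,"gripper":0}
    - {"dx":112,"dy":-185,"dz":115,"rx":0.034,"ry":-0.593,"rz":0.12,"gripper":0}
    - {"dx":113,"dy":-185,"dz":145,"rx":0.034,"ry":-0.593,"rz":0.12,"gripper":0}

```text
t: 4.15
eef_pos: [0.4282, -0.387, 0.1122]
ee_rot: [-3.139, 0.6, 3.056]
force: [-0.2, -0.2, -0.6]
width: 0.0789
gripper_force: 0.0
```

```bash
python3 - <<'E'
from mv import *
import cv2
go([.4725,-.3935,.0280],-.593,-.09)
d=arm.grab_frame("scene");cv2.imwrite("pics/g.png",cv2.resize(d["frame"][180:290,120:280,::-1],None,fx=4,fy=4))
E
```

```text
shift mm [10.6 -2.4 91.7] rot [-0.     0.007  0.004] t 4.15 F [-0.2 -0.2 -0.6] q [-0.67  0.2  -0.46 -0.71 -0.5  -0.42] w 0.0789
 target tcp [ 0.4708 -0.3933  0.0305] [3.142 0.593 3.052]
```

View pics/g.png

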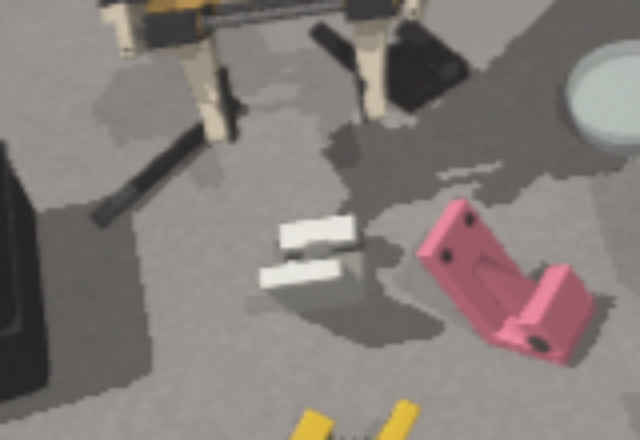

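The open fingers, at (215,130) and (375,110), straddle the bracket's line with its head at (315,230). Next I'll advance and grip.

Emit:
jog_arm:
  targets:
    - {"dx":10,"dy":-2,"dz":20,"rx":0,"ry":0.007,"rz":0.004,"gripper":0}
    - {"dx":10,"dy":-2,"dz":40,"rx":0,"ry":0.007,"rz":0.004,"gripper":0}
    - {"dx":10,"dy":-2,"dz":60,"rx":0,"ry":0.007,"rz":0.004,"gripper":0}
    - {"dx":10,"dy":-2,"dz":75,"rx":0,"ry":0.007,"rz":0.004,"gripper":0}
    - {"dx":10,"dy":-2,"dz":84,"rx":0,"ry":0.007,"rz":0.004,"gripper":0}
    - {"dx":10,"dy":-2,"dz":89,"rx":0,"ry":0.007,"rz":0.004,"gripper":0}
    - {"dx":10,"dy":-2,"dz":91,"rx":0,"ry":0.007,"rz":0.004,"gripper":0}
    - {"dx":10,"dy":-2,"dz":91,"rx":0,"ry":0.007,"rz":0.004,"gripper":0.3}
  force: 15

```text
t: 4.87
eef_pos: [0.4711, -0.3896, 0.0298]
ee_rot: [3.136, 0.587, 3.053]
force: [-0.4, 0.6, 0.8]
width: 0.0846
gripper_force: 0.0
```

Emit:
jog_arm:
  targets:
    - {"dx":0,"dy":0,"dz":0,"rx":0,"ry":0,"rz":0,"gripper":0.4}
    - {"dx":0,"dy":0,"dz":0,"rx":0,"ry":0,"rz":0,"gripper":0.5}
    - {"dx":0,"dy":0,"dz":0,"rx":0,"ry":0,"rz":0,"gripper":1}
    - {"dx":0,"dy":0,"dz":0,"rx":0,"ry":0,"rz":0,"gripper":1}
    - {"dx":0,"dy":0,"dz":0,"rx":0,"ry":0,"rz":0,"gripper":1}
    - {"dx":0,"dy":0,"dz":0,"rx":0,"ry":0,"rz":0,"gripper":1}
    - {"dx":0,"dy":0,"dz":0,"rx":0,"ry":0,"rz":0,"gripper":1}
    - {"dx":0,"dy":0,"dz":0,"rx":0,"ry":0,"rz":0,"gripper":1}
  force: 15

```text
t: 5.53
eef_pos: [0.4708, -0.39, 0.0299]
ee_rot: [3.137, 0.587, 3.052]
force: [-3.6, -1.3, 3.8]
width: 0.0482
gripper_force: 14.8
```

Emit:
jog_arm:
  targets:
    - {"dx":0,"dy":0,"dz":0,"rx":0,"ry":0,"rz":0,"gripper":1}
    - {"dx":0,"dy":0,"dz":0,"rx":0,"ry":0,"rz":0,"gripper":1}
    - {"dx":0,"dy":0,"dz":0,"rx":0,"ry":0,"rz":0,"gripper":1}
    - {"dx":0,"dy":0,"dz":0,"rx":0,"ry":0,"rz":0,"gripper":1}
    - {"dx":0,"dy":0,"dz":0,"rx":0,"ry":0,"rz":0,"gripper":1}
    - {"dx":0,"dy":0,"dz":0,"rx":0,"ry":0,"rz":0,"gripper":1}
    - {"dx":0,"dy":0,"dz":0,"rx":0,"ry":0,"rz":0,"gripper":1}
    - {"dx":0,"dy":0,"dz":0,"rx":0,"ry":0,"rz":0,"gripper":1}
  force: 50

```text
t: 6.2
eef_pos: [0.4708, -0.39, 0.0299]
ee_rot: [3.137, 0.587, 3.052]
force: [-3.4, -2.0, 5.2]
width: 0.0477
gripper_force: 49.6
```

```bash
python3 - <<'E'
from mv import *
import cv2
go([.4725,-.3935,.0280],-.593,-.09)
p=arm.get_state()["eef_pos"]
go([p[0],p[1],p[2]+.25],-.593,-.09)
d=arm.grab_frame("scene");cv2.imwrite("pics/g2.png",cv2.resize(d["frame"][180:290,120:280,::-1],None,fx=4,fy=4))
E
```

```text
shift mm [-0.6 -3.3 -0.3] rot [ 0.005 -0.006  0.001] t 6.2 F [-3.4 -2.   5.2] q [-0.67  0.38 -0.41 -0.86 -0.41 -0.25] w 0.0477
 target tcp [ 0.4708 -0.3933  0.0305] [3.142 0.593 3.052]
shift mm [-138.5    1.  -211.1] rot [ 0.005 -0.006  0.001] t 6.2 F [-3.4 -2.   5.2] q [-0.67  0.38 -0.41 -0.86 -0.41 -0.25] w 0.0477
 target tcp [ 0.4691 -0.3899  0.2824] [3.142 0.593 3.052]
```

View pics/g2.png

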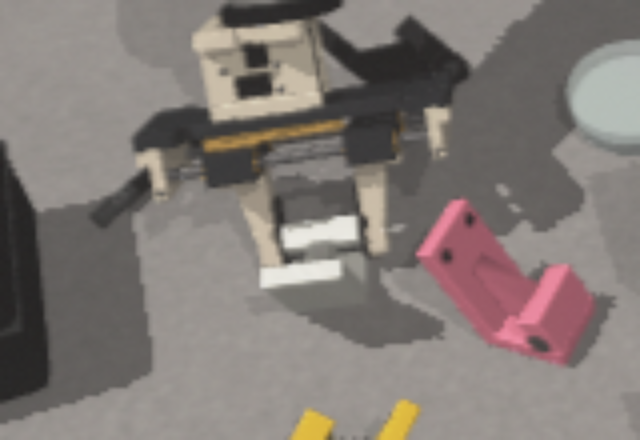

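The bracket is held across the head (width 47.7 mm, grip 50 N). Lifting it now.

Emit:
jog_arm:
  targets:
    - {"dx":-3,"dy":0,"dz":-4,"rx":0,"ry":0,"rz":0,"gripper":1}
    - {"dx":-10,"dy":0,"dz":-15,"rx":0,"ry":0,"rz":0,"gripper":1}
    - {"dx":-25,"dy":0,"dz":-37,"rx":0,"ry":0,"rz":0,"gripper":1}
    - {"dx":-43,"dy":0,"dz":-65,"rx":0,"ry":0,"rz":0,"gripper":1}
    - {"dx":-61,"dy":0,"dz":-92,"rx":0,"ry":0,"rz":0,"gripper":1}
    - {"dx":-79,"dy":0,"dz":-119,"rx":0,"ry":0,"rz":0,"gripper":1}
    - {"dx":-94,"dy":0,"dz":-142,"rx":0,"ry":0,"rz":0,"gripper":1}
    - {"dx":-105,"dy":0,"dz":-158,"rx":0,"ry":0,"rz":0,"gripper":1}

```text
t: 6.92
eef_pos: [0.4702, -0.3896, 0.2212]
ee_rot: [3.136, 0.586, 3.053]
force: [0.4, -0.2, -4.9]
width: 0.0476
gripper_force: 49.6
```

```bash
python3 - <<'E'
from mv import *
# stand-over pose: sole centre (0.558,0.169), sole at z .26, yaw .035
psi=.035;t=.530
for xy,z in(((.558,.169),.26),((.545,-.10),.26)):
    o=np.array([*xy,z]);go(o+R.from_euler("z",psi).apply([-.034,0,.046]),t if xy[1]>0 else 0.,psi)
E
```

```text
shift mm [-53.  560.5 -66.4] rot [ 0.002  1.115 -0.127] t 6.92 F [ 0.4 -0.2 -4.9] q [-0.56  0.09 -0.37 -0.45 -0.63 -0.8 ] w 0.0476
 target tcp [0.5255 0.1679 0.3086] [-3.142 -0.53  -3.107]
shift mm [-61.1 291.2 -63.1] rot [-0.031  0.586 -0.119] t 6.92 F [ 0.4 -0.2 -4.9] q [-0.56  0.09 -0.37 -0.45 -0.63 -0.8 ] w 0.0476
 target tcp [ 0.511  -0.1012  0.309 ] [-3.142  0.    -3.107]
```

Emit:
jog_arm:
  targets:
    - {"dx":-10,"dy":25,"dz":-20,"rx":-0.003,"ry":0.06,"rz":-0.012,"gripper":1}
    - {"dx":-20,"dy":65,"dz":-40,"rx":-0.007,"ry":0.15,"rz":-0.03,"gripper":1}
    - {"dx":-30,"dy":105,"dz":-55,"rx":-0.012,"ry":0.24,"rz":-0.05,"gripper":1}
    - {"dx":-40,"dy":145,"dz":-63,"rx":-0.017,"ry":0.33,"rz":-0.07,"gripper":1}
    - {"dx":-47,"dy":185,"dz":-63,"rx":-0.022,"ry":0.42,"rz":-0.085,"gripper":1}
    - {"dx":-54,"dy":225,"dz":-63,"rx":-0.026,"ry":0.5,"rz":-0.1,"gripper":1}
    - {"dx":-60,"dy":262,"dz":-63,"rx":-0.03,"ry":0.56,"rz":-0.115,"gripper":1}
    - {"dx":-61,"dy":291,"dz":-63,"rx":-0.031,"ry":0.586,"rz":-0.119,"gripper":1}

```text
t: 7.58
eef_pos: [0.5123, -0.099, 0.3064]
ee_rot: [-3.141, -0.005, -3.105]
force: [0.6, -0.7, -4.5]
width: 0.0479
gripper_force: 49.6
```

```bash
python3 - <<'E'
from mv import *
psi=.035;t=.530
o=np.array([.558,.169,.255]);go(o+R.from_euler("z",psi).apply([-.034,0,.046]),t,psi)
E
```

```text
shift mm [-23.  266.2   2.6] rot [-0.001  0.525  0.001] t 7.58 F [ 0.6 -0.7 -4.5] q [ 0.19  0.07 -0.23 -0.   -1.28 -1.72] w 0.0479
 target tcp [0.5255 0.1679 0.3036] [-3.142 -0.53  -3.107]
```

Emit:
jog_arm:
  targets:
    - {"dx":-3,"dy":30,"dz":0,"rx":0,"ry":0.08,"rz":0,"gripper":1}
    - {"dx":-6,"dy":65,"dz":0,"rx":0,"ry":0.16,"rz":0,"gripper":1}
    - {"dx":-9,"dy":102,"dz":0,"rx":0,"ry":0.24,"rz":0,"gripper":1}
    - {"dx":-13,"dy":139,"dz":0,"rx":0,"ry":0.32,"rz":0,"gripper":1}
    - {"dx":-16,"dy":176,"dz":0,"rx":0,"ry":0.4,"rz":0,"gripper":1}
    - {"dx":-19,"dy":213,"dz":0,"rx":0,"ry":0.46,"rz":0,"gripper":1}
    - {"dx":-22,"dy":245,"dz":2,"rx":0,"ry":0.51,"rz":0,"gripper":1}
    - {"dx":-23,"dy":266,"dz":3,"rx":0,"ry":0.525,"rz":0,"gripper":1}

```text
t: 8.25
eef_pos: [0.5252, 0.1678, 0.3007]
ee_rot: [-3.14, -0.532, -3.107]
force: [-0.5, -0.6, -5.7]
width: 0.0479
gripper_force: 49.6
```

```bash
python3 - <<'E'
from mv import *
from h import cloud
import cv2
go([.558,.169,.255]+R.from_euler("z",.035).apply([-.034,0,.046]),.530,.035)
A=[]
for n in("scene","top"):
    d=arm.grab_frame(n);np.savez(n+"3.npz",**d);K=cloud(d);f=d["frame"].astype(int)
    u,v=(420,150) if n=="scene" else (215,190)
    A.append(cv2.resize(d["frame"][v-50:v+50,u-50:u+50,::-1],None,fx=4,fy=4))
cv2.imwrite("pics/st.png",np.hstack(A))
E
```

```text
shift mm [ 1.2  0.1 -2.7] rot [-0.002 -0.002 -0.   ] t 8.25 F [-0.5 -0.6 -5.7] q [ 0.5   0.44  0.24 -0.24 -1.85 -2.05] w 0.0479
 target tcp [0.5255 0.1679 0.3036] [-3.142 -0.53  -3.107]
```

View pics/st.png

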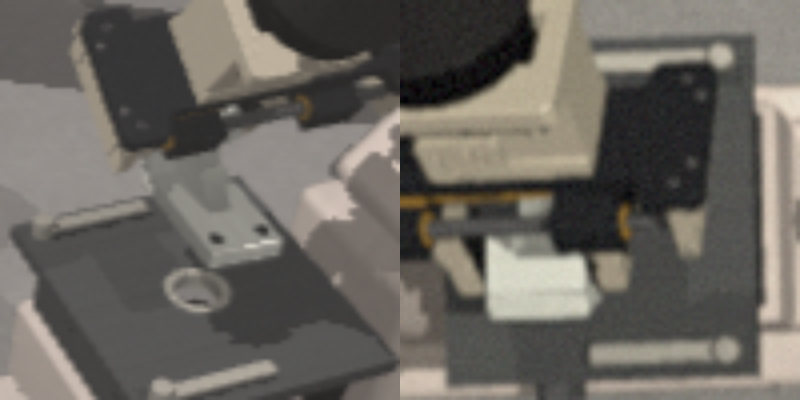

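The bracket is upright over the stage. In the scene crop the toe faces the camera at (240,240), with the opening below at (197,290); in the top crop the foot is at (540,280). I'll measure tilt and position from the foot's faces.

```bash
python3 - <<'E'
from h import *
for n in("scene3","top3"):
    d=load(n);K=cloud(d);f=d["frame"].astype(int)
    m=(abs(K[...,0]-.585)<.032)&(abs(K[...,1]-.169)<.04)&(K[...,2]>.22)&(K[...,2]<.275)&(f.max(2)-f.min(2)<35)&(f.mean(2)>90)
    l=cv2.connectedComponentsWithStats(m.astype(np.uint8));i=1+l[2][1:,4].argmax();m=l[1]==i
    p=K[m];P=p
    for _ in range(6):
        A=np.c_[P[:,:2]-[.588,.169],np.ones(len(P))];c=np.linalg.lstsq(A,P[:,2],rcond=None)[0];r=p[:,2]-np.c_[p[:,:2]-[.588,.169],np.ones(len(p))]@c;P=p[abs(r)<.004]
    print(n,len(p),len(P),"slope x,y",c[:2].round(3),"z at toe",c[2].round(4),P.min(0).round(3),P.max(0).round(3))
    fr=p
    print("  toe end x",np.percentile(p[:,0],98).round(4),cv2.minAreaRect((P[:,:2]*1000).astype(np.float32)))
d=load("top");t=cloud(d)
E
```

```text
scene3 379 276 slope x,y [-0.034 -0.029] z at toe 0.2606 [0.554 0.14  0.256] [0.605 0.191 0.266]
  toe end x 0.6031 ((578.5418090820312, 165.7989044189453), (51.11428451538086, 49.62632369995117), 2.373783588409424)
top3 2 2 slope x,y [-0.01   0.095] z at toe 0.2574 [0.553 0.19  0.26 ] [0.553 0.192 0.26 ]
  toe end x 0.5533 ((553.2658081054688, 190.76904296875), (1.9485491514205933, 0.0), 90.64610290527344)
```

```bash
python3 - <<'E'
from h import *
for n in("scene","top"):
    d=load(n);K=cloud(d);g=d["frame"].mean(2)
    m=(abs(K[...,0]-.558)<.06)&(abs(K[...,1]-.173)<.07)&(abs(K[...,2]-.189)<.008)&(g<95);p=K[m]
    c=np.linalg.lstsq(np.c_[p[:,:2]-[.558,.173],np.ones(len(p))],p[:,2],rcond=None)[0];print(n,"stage slope",c.round(4))
    r=(np.hypot(K[...,0]-.558,K[...,1]-.173)<.035)&(g>110);l=cv2.connectedComponentsWithStats(r.astype(np.uint8));i=1+l[2][1:,4].argmax()
    cn=np.argwhere(l[1]==i)[:,::-1].astype(np.int32);e=cv2.minEnclosingCircle(cn)[0];print(" ring",e,ray(d,*e,c[2]).round(4),len(cn))
d=load("top3");K=cloud(d);g=d["frame"].mean(2)
m=np.zeros(g.shape,bool);m[196:222,184:217]=1;m&=(g>130);p=K[m];print("top3 foot",len(p),p.mean(0).round(4),np.percentile(p,[2,98],axis=0).round(4),cv2.minAreaRect((p[:,:2]*1000).astype(np.float32)))
E
```

```text
scene stage slope [ 0.0004 -0.0019  0.189 ]
 ring (419.0, 172.0) [0.5582 0.1712 0.189 ] 114
top stage slope [-0.0002  0.0017  0.1881]
 ring (214.47222900390625, 191.62962341308594) [0.5583 0.1722 0.1881] 217
top3 foot 468 [0.5086 0.1663 0.3122] [[0.4933 0.136  0.2944]
 [0.5291 0.1932 0.3094]] ((497.71044921875, 71.25363159179688), (258.3686218261719, 39.069698333740234), 82.6990966796875)
```

```bash
python3 - <<'E'
from h import *
d=load("scene3");K=cloud(d);f=d["frame"].astype(int)
m=(abs(K[...,0]-.58)<.035)&(abs(K[...,1]-.167)<.03)&(K[...,2]>.22)&(K[...,2]<.275)&(f.max(2)-f.min(2)<35)&(f.mean(2)>90)
for y0,y1,x0,x1 in((.142,.188,.571,.598),(.142,.155,.571,.598),(.175,.188,.571,.598),(.145,.185,.571,.583),(.145,.185,.586,.598)):
    q=m&(K[...,0]>x0)&(K[...,0]<x1)&(K[...,1]>y0)&(K[...,1]<y1)&(K[...,2]>.25);p=K[q]
    A=np.c_[p[:,:2]-p[:,:2].mean(0),np.ones(len(p))];c,res,_,_=np.linalg.lstsq(A,p[:,2],rcond=None);print(len(p),p.mean(0).round(4),c.round(3),"med z",np.median(p[:,2]).round(4),"sd",(p[:,2]-A@c).std().round(4))
E
python3 - <<'E'
import sys;sys.path.insert(0,'.')
E
```

```text
138 [0.5839 0.1624 0.2605] [-0.028  0.034  0.261] med z 0.261 sd 0.0021
48 [0.5833 0.147  0.2598] [-0.038  0.446  0.26 ] med z 0.2612 sd 0.0026
32 [0.5844 0.1808 0.2606] [ 0.013 -0.072  0.261] med z 0.2605 sd 0.001
54 [0.577  0.1624 0.2613] [-0.089 -0.027  0.261] med z 0.2612 sd 0.001
42 [0.5921 0.1638 0.261 ] [ 0.011 -0.021  0.261] med z 0.2611 sd 0.001
```

The foot is level (medians 0.2612 and 0.2611) and the sole-to-stage gap is about 59–64 mm. I'll descend 50 mm, then feel for contact.

Emit:
jog_arm:
  targets:
    - {"dx":-4,"dy":0,"dz":6.9,"rx":0,"ry":0,"rz":0,"gripper":1}
    - {"dx":-9,"dy":0,"dz":15.3,"rx":0,"ry":0,"rz":0,"gripper":1}
    - {"dx":-14,"dy":0,"dz":23.8,"rx":0,"ry":0,"rz":0,"gripper":1}
    - {"dx":-18,"dy":0,"dz":30.6,"rx":0,"ry":0,"rz":0,"gripper":1}
    - {"dx":-22,"dy":0,"dz":37.4,"rx":0,"ry":0,"rz":0,"gripper":1}
    - {"dx":-24.5,"dy":0,"dz":41.6,"rx":0,"ry":0,"rz":0,"gripper":1}
    - {"dx":-25.5,"dy":0,"dz":43.3,"rx":0,"ry":0,"rz":0,"gripper":1}
    - {"dx":-25.5,"dy":0,"dz":43.3,"rx":0,"ry":0,"rz":0,"gripper":1}

```text
t: 9.02
eef_pos: [0.5257, 0.164, 0.2532]
ee_rot: [-3.141, -0.526, -3.107]
force: [0.5, 0.4, -5.2]
width: 0.0479
gripper_force: 49.6
```

Emit:
jog_arm:
  targets:
    - {"dx":-0.25,"dy":0,"dz":0.43,"rx":0,"ry":0,"rz":0,"gripper":1}
    - {"dx":-0.5,"dy":0,"dz":0.86,"rx":0,"ry":0,"rz":0,"gripper":1}
    - {"dx":-0.75,"dy":0,"dz":1.3,"rx":0,"ry":0,"rz":0,"gripper":1}
    - {"dx":-1,"dy":0,"dz":1.7,"rx":0,"ry":0,"rz":0,"gripper":1}
    - {"dx":-1.25,"dy":0,"dz":2.15,"rx":0,"ry":0,"rz":0,"gripper":1}
    - {"dx":-1.5,"dy":0,"dz":2.6,"rx":0,"ry":0,"rz":0,"gripper":1}
    - {"dx":-1.75,"dy":0,"dz":3,"rx":0,"ry":0,"rz":0,"gripper":1}
    - {"dx":-2,"dy":0,"dz":3.45,"rx":0,"ry":0,"rz":0,"gripper":1}

```text
t: 9.68
eef_pos: [0.5258, 0.1644, 0.2496]
ee_rot: [3.141, -0.525, -3.107]
force: [0.6, 0.2, -4.6]
width: 0.0477
gripper_force: 49.6
```

Emit:
jog_arm:
  targets:
    - {"dx":0,"dy":2,"dz":0,"rx":0,"ry":0.003,"rz":0,"gripper":1}
    - {"dx":0,"dy":4,"dz":0,"rx":0,"ry":0.005,"rz":0,"gripper":1}
    - {"dx":-0.25,"dy":4,"dz":0.43,"rx":0,"ry":0.005,"rz":0,"gripper":1}
    - {"dx":-0.5,"dy":4,"dz":0.86,"rx":0,"ry":0.005,"rz":0,"gripper":1}
    - {"dx":-0.75,"dy":4,"dz":1.3,"rx":0,"ry":0.005,"rz":0,"gripper":1}
    - {"dx":-1,"dy":4,"dz":1.7,"rx":0,"ry":0.005,"rz":0,"gripper":1}
    - {"dx":-1.25,"dy":4,"dz":2.15,"rx":0,"ry":0.005,"rz":0,"gripper":1}
    - {"dx":-1.5,"dy":4,"dz":2.6,"rx":0,"ry":0.005,"rz":0,"gripper":1}

```text
t: 10.35
eef_pos: [0.5256, 0.1683, 0.2466]
ee_rot: [3.142, -0.53, -3.107]
force: [-0.4, 0.0, -4.3]
width: 0.048
gripper_force: 49.6
```

```bash
python3 - <<'E'
from h import *
from mv import *
go([.558,.169,.189]+R.from_euler("z",.035).apply([-.034,0,.046]),.530,.035)
d=arm.grab_frame("scene");K=cloud(d);f=d["frame"].astype(int)
m=(f.max(2)-f.min(2)<35)&(f.mean(2)>100)
for y0,y1,x0,x1 in((.145,.185,.571,.583),(.145,.185,.586,.598)):
    p=K[m&(K[...,0]>x0)&(K[...,0]<x1)&(K[...,1]>y0)&(K[...,1]<y1)&(K[...,2]>.194)&(K[...,2]<.23)];print(len(p),np.median(p,axis=0).round(4))
E
```

```text
shift mm [-4.5 -0.4  7.8] rot [ 0.  0. -0.] t 10.35 F [-0.4  0.  -4.3] q [ 0.5   0.47  0.17 -0.23 -1.74 -2.02] w 0.048
 target tcp [0.5255 0.1679 0.2376] [-3.142 -0.53  -3.107]
49 [0.577  0.1666 0.2073]
41 [0.5918 0.1645 0.2071]
```

Emit:
jog_arm:
  targets:
    - {"dx":-0.25,"dy":0,"dz":0.43,"rx":0,"ry":0,"rz":0,"gripper":1}
    - {"dx":-0.5,"dy":0,"dz":0.86,"rx":0,"ry":0,"rz":0,"gripper":1}
    - {"dx":-0.75,"dy":0,"dz":1.3,"rx":0,"ry":0,"rz":0,"gripper":1}
    - {"dx":-1,"dy":0,"dz":1.7,"rx":0,"ry":0,"rz":0,"gripper":1}
    - {"dx":-1.25,"dy":0,"dz":2.15,"rx":0,"ry":0,"rz":0,"gripper":1}
    - {"dx":-1.5,"dy":0,"dz":2.6,"rx":0,"ry":0,"rz":0,"gripper":1}
    - {"dx":-1.75,"dy":0,"dz":3,"rx":0,"ry":0,"rz":0,"gripper":1}
    - {"dx":-2,"dy":0,"dz":3.45,"rx":0,"ry":0,"rz":0,"gripper":1}

```text
t: 11.07
eef_pos: [0.5256, 0.1683, 0.2426]
ee_rot: [3.142, -0.53, -3.107]
force: [-0.3, 0.7, -4.6]
width: 0.0479
gripper_force: 49.6
```

Not touching yet; I'll go on in steps of 2 mm per call.

Emit:
jog_arm:
  targets:
    - {"dx":-0.13,"dy":0,"dz":0.22,"rx":0,"ry":0,"rz":0,"gripper":1}
    - {"dx":-0.25,"dy":0,"dz":0.43,"rx":0,"ry":0,"rz":0,"gripper":1}
    - {"dx":-0.38,"dy":0,"dz":0.65,"rx":0,"ry":0,"rz":0,"gripper":1}
    - {"dx":-0.5,"dy":0,"dz":0.86,"rx":0,"ry":0,"rz":0,"gripper":1}
    - {"dx":-0.63,"dy":0,"dz":1.1,"rx":0,"ry":0,"rz":0,"gripper":1}
    - {"dx":-0.75,"dy":0,"dz":1.3,"rx":0,"ry":0,"rz":0,"gripper":1}
    - {"dx":-0.88,"dy":0,"dz":1.5,"rx":0,"ry":0,"rz":0,"gripper":1}
    - {"dx":-1,"dy":0,"dz":1.7,"rx":0,"ry":0,"rz":0,"gripper":1}

```text
t: 11.73
eef_pos: [0.5255, 0.1682, 0.242]
ee_rot: [3.141, -0.529, -3.106]
force: [-2.9, -0.0, 8.2]
width: 0.048
gripper_force: 49.4
```

Emit:
jog_arm:
  targets:
    - {"dx":0.2,"dy":0,"dz":-0.3,"rx":0,"ry":0,"rz":0,"gripper":1}
    - {"dx":0.3,"dy":0,"dz":-0.5,"rx":0,"ry":0,"rz":0,"gripper":1}
    - {"dx":0.4,"dy":0,"dz":-0.7,"rx":0,"ry":0,"rz":0,"gripper":1}
    - {"dx":0.4,"dy":0,"dz":-0.7,"rx":0,"ry":0,"rz":0,"gripper":1}
    - {"dx":0.4,"dy":0,"dz":-0.7,"rx":0,"ry":0,"rz":0,"gripper":1}
    - {"dx":0.4,"dy":0,"dz":-0.7,"rx":0,"ry":0,"rz":0,"gripper":1}
    - {"dx":0.4,"dy":0,"dz":-0.7,"rx":0,"ry":0,"rz":0,"gripper":1}
    - {"dx":0.4,"dy":0,"dz":-0.7,"rx":0,"ry":0,"rz":0,"gripper":1}

```text
t: 12.4
eef_pos: [0.5255, 0.1683, 0.2421]
ee_rot: [3.141, -0.53, -3.106]
force: [-3.1, 0.1, 6.6]
width: 0.0476
gripper_force: 49.4
```

```bash
python3 - <<'E'
from h import *
from mv import *
s=arm.get_state();print(s["force"].round(2),s["moment"].round(3),s["eef_pos"].round(4))
d=arm.grab_frame("scene");np.savez("scene4.npz",**d);K=cloud(d);f=d["frame"].astype(int)
m=(f.max(2)-f.min(2)<35)&(f.mean(2)>100)
for y0,y1,x0,x1 in((.145,.185,.571,.583),(.145,.185,.586,.598),(.145,.158,.571,.598),(.172,.185,.571,.598)):
    p=K[m&(K[...,0]>x0)&(K[...,0]<x1)&(K[...,1]>y0)&(K[...,1]<y1)&(K[...,2]>.194)&(K[...,2]<.23)];print(len(p),np.median(p,axis=0).round(4))
A=[cv2.resize(d["frame"][120:210,370:460,::-1],None,fx=5,fy=5)]
cv2.imwrite("pics/dn.png",A[0])
E
```

```text
[-3.11  0.06  6.61] [ 0.331  0.349 -0.04 ] [0.5255 0.1683 0.2421]
52 [0.5773 0.1644 0.203 ]
44 [0.5933 0.1652 0.2027]
31 [0.581  0.1507 0.203 ]
33 [0.5836 0.1775 0.2025]
```

View pics/dn.png

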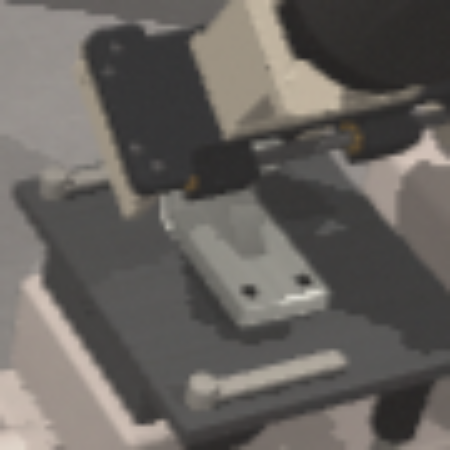

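The foot sits flat on the stage (toe face 0.203, stage 0.189 plus 13 mm foot). I'll relieve the load and release gently.

Emit:
jog_arm:
  targets:
    - {"dx":0.2,"dy":0,"dz":-0.3,"rx":0,"ry":0,"rz":0,"gripper":1}
    - {"dx":0.3,"dy":0,"dz":-0.5,"rx":0,"ry":0,"rz":0,"gripper":1}
    - {"dx":0.3,"dy":0,"dz":-0.5,"rx":0,"ry":0,"rz":0,"gripper":1}
    - {"dx":0.3,"dy":0,"dz":-0.5,"rx":0,"ry":0,"rz":0,"gripper":1}
    - {"dx":0.3,"dy":0,"dz":-0.5,"rx":0,"ry":0,"rz":0,"gripper":1}
    - {"dx":0.3,"dy":0,"dz":-0.5,"rx":0,"ry":0,"rz":0,"gripper":1}
    - {"dx":0.3,"dy":0,"dz":-0.5,"rx":0,"ry":0,"rz":0,"gripper":1}
    - {"dx":0.3,"dy":0,"dz":-0.5,"rx":0,"ry":0,"rz":0,"gripper":1}
  force: 12

```text
t: 13.12
eef_pos: [0.5256, 0.1683, 0.2419]
ee_rot: [-3.142, -0.53, -3.107]
force: [-2.4, -0.1, 1.0]
width: 0.048
gripper_force: 11.8
```

Emit:
jog_arm:
  targets:
    - {"dx":0,"dy":0,"dz":0,"rx":0,"ry":0,"rz":0,"gripper":1}
    - {"dx":0,"dy":0,"dz":0,"rx":0,"ry":0,"rz":0,"gripper":1}
    - {"dx":0,"dy":0,"dz":0,"rx":0,"ry":0,"rz":0,"gripper":1}
    - {"dx":0,"dy":0,"dz":0,"rx":0,"ry":0,"rz":0,"gripper":1}
    - {"dx":0,"dy":0,"dz":0,"rx":0,"ry":0,"rz":0,"gripper":1}
    - {"dx":0,"dy":0,"dz":0,"rx":0,"ry":0,"rz":0,"gripper":1}
    - {"dx":0,"dy":0,"dz":0,"rx":0,"ry":0,"rz":0,"gripper":1}
    - {"dx":0,"dy":0,"dz":0,"rx":0,"ry":0,"rz":0,"gripper":1}
  force: 3

```text
t: 13.78
eef_pos: [0.5258, 0.1684, 0.2419]
ee_rot: [3.141, -0.53, -3.107]
force: [0.1, -0.6, -2.8]
width: 0.0484
gripper_force: 3.0
```

```bash
python3 mv.py .5255 .1683 .2421
```

```text
shift mm [ 0.4 -0.1 -0.1] rot [0. 0. 0.] t 13.78 F [ 0.1 -0.6 -2.8] q [ 0.5   0.47  0.16 -0.23 -1.74 -2.02] w 0.0484
```

Emit:
jog_arm:
  targets:
    - {"dx":0,"dy":0,"dz":0,"rx":0,"ry":0,"rz":0,"gripper":0.42}
    - {"dx":0,"dy":0,"dz":0,"rx":0,"ry":0,"rz":0,"gripper":0.38}
    - {"dx":0,"dy":0,"dz":0,"rx":0,"ry":0,"rz":0,"gripper":0.33}
    - {"dx":0,"dy":0,"dz":0,"rx":0,"ry":0,"rz":0,"gripper":0.25}
    - {"dx":0,"dy":0,"dz":0,"rx":0,"ry":0,"rz":0,"gripper":0.2}
    - {"dx":0,"dy":0,"dz":0,"rx":0,"ry":0,"rz":0,"gripper":0.2}
    - {"dx":0,"dy":0,"dz":0,"rx":0,"ry":0,"rz":0,"gripper":0.2}
    - {"dx":0,"dy":0,"dz":0,"rx":0,"ry":0,"rz":0,"gripper":0.2}

```text
t: 14.45
eef_pos: [0.5256, 0.1684, 0.2421]
ee_rot: [3.141, -0.53, -3.107]
force: [-0.2, -0.4, 0.3]
width: 0.0697
gripper_force: 0.0
```

Emit:
jog_arm:
  targets:
    - {"dx":0,"dy":0,"dz":0,"rx":0,"ry":0,"rz":0,"gripper":0.2}
    - {"dx":0,"dy":0,"dz":-5,"rx":0,"ry":0,"rz":0,"gripper":0.2}
    - {"dx":0,"dy":0,"dz":-15,"rx":0,"ry":0,"rz":0,"gripper":0.2}
    - {"dx":0,"dy":0,"dz":-30,"rx":0,"ry":0,"rz":0,"gripper":0.2}
    - {"dx":0,"dy":0,"dz":-45,"rx":0,"ry":0,"rz":0,"gripper":0.2}
    - {"dx":0,"dy":0,"dz":-60,"rx":0,"ry":0,"rz":0,"gripper":0.2}
    - {"dx":0,"dy":0,"dz":-75,"rx":0,"ry":0,"rz":0,"gripper":0.3}
    - {"dx":0,"dy":0,"dz":-85,"rx":0,"ry":0,"rz":0,"gripper":0.6}

```text
t: 15.12
eef_pos: [0.5698, 0.1697, 0.3175]
ee_rot: [3.141, -0.528, -3.107]
force: [-0.1, 0.3, -0.1]
width: 0.0615
gripper_force: 0.0
```

```bash
cat > chk.py <<'E'
from h import *
from mv import *
def chk(s="s"):
  for n in("scene","top"):
    d=arm.grab_frame(n);np.savez(n+s+".npz",**d);K=cloud(d);f=d["frame"].astype(int)
    m=(f.max(2)-f.min(2)<35)&(f.mean(2)>90)
    for nm,z0,z1,x0,x1 in(("toe",.196,.212,.560,.62),("head",.236,.254,.49,.545)):
        p=K[m&(K[...,0]>x0)&(K[...,0]<x1)&(abs(K[...,1]-.17)<.04)&(K[...,2]>z0)&(K[...,2]<z1)]
        if len(p)>8:
            P=p[abs(p[:,2]-np.median(p[:,2]))<.003];c=np.linalg.lstsq(np.c_[P[:,:2]-P[:,:2].mean(0),np.ones(len(P))],P[:,2],rcond=None)[0]
            print(n,nm,len(p),np.median(p,axis=0).round(4),"x",np.percentile(P[:,0],[1,99]).round(4),"y",np.percentile(P[:,1],[1,99]).round(4),"slope",c[:2].round(3))
E
python3 - <<'E'
from chk import *
chk()
go([.52,.168,.255+.03],0,.035)
E
```

```text
scene toe 274 [0.5827 0.1648 0.2019] x [0.5611 0.6031] y [0.1426 0.1903] slope [-0.022  0.006]
scene head 163 [0.5312 0.158  0.2438] x [0.4977 0.54  ] y [0.1407 0.1872] slope [0.002 0.014]
top toe 209 [0.5731 0.1767 0.201 ] x [0.5603 0.5998] y [0.1442 0.1923] slope [-0.01  -0.002]
top head 523 [0.5142 0.1658 0.2434] x [0.4938 0.5368] y [0.143  0.1902] slope [0.029 0.002]
shift mm [28.6 -0.1 50.4] rot [ 0.001 -0.527 -0.   ] t 15.22 F [ 0.3 -0.  -0.1] q [ 0.48  0.51  0.38 -0.23 -1.92 -2.04] w 0.0544
 target tcp [0.52  0.168 0.288] [-3.142  0.    -3.107]
```

The bracket stands flat and centred at about (0.558, 0.168); the opening is at (0.558, 0.172). I'll turn the tool vertical with the fingers closed, over the head.

Emit:
jog_arm:
  targets:
    - {"dx":3,"dy":0,"dz":0,"rx":0,"ry":-0.09,"rz":0,"gripper":1}
    - {"dx":6,"dy":0,"dz":5,"rx":0,"ry":-0.18,"rz":0,"gripper":1}
    - {"dx":9,"dy":0,"dz":10,"rx":0,"ry":-0.27,"rz":0,"gripper":1}
    - {"dx":12,"dy":0,"dz":18,"rx":0,"ry":-0.36,"rz":0,"gripper":1}
    - {"dx":16,"dy":0,"dz":26,"rx":0,"ry":-0.45,"rz":0,"gripper":1}
    - {"dx":20,"dy":0,"dz":36,"rx":0,"ry":-0.527,"rz":0,"gripper":1}
    - {"dx":23,"dy":0,"dz":45,"rx":0,"ry":-0.527,"rz":0,"gripper":1}
    - {"dx":23.4,"dy":0,"dz":47,"rx":0,"ry":-0.527,"rz":0,"gripper":1}
  force: 20

```text
t: 15.88
eef_pos: [0.5221, 0.1678, 0.2866]
ee_rot: [3.141, -0.004, -3.105]
force: [0.2, -0.2, -0.9]
width: 0.0026
gripper_force: 0.0
```

```bash
python3 - <<'E'
from mv import *
go([.526,.168,.263+.0],0,.035)
E
```

```text
shift mm [-4.   0.  20.6] rot [ 0.    -0.004  0.001] t 15.88 F [ 0.2 -0.2 -0.9] q [ 0.67  0.13 -0.21 -0.   -1.24 -2.2 ] w 0.0026
 target tcp [0.526 0.168 0.266] [-3.142  0.    -3.107]
```

Emit:
jog_arm:
  targets:
    - {"dx":-4,"dy":0,"dz":3,"rx":0,"ry":-0.004,"rz":0,"gripper":1}
    - {"dx":-4,"dy":0,"dz":6,"rx":0,"ry":-0.004,"rz":0,"gripper":1}
    - {"dx":-4,"dy":0,"dz":9,"rx":0,"ry":-0.004,"rz":0,"gripper":1}
    - {"dx":-4,"dy":0,"dz":11,"rx":0,"ry":-0.004,"rz":0,"gripper":1}
    - {"dx":-4,"dy":0,"dz":12.5,"rx":0,"ry":-0.004,"rz":0,"gripper":1}
    - {"dx":-4,"dy":0,"dz":13.5,"rx":0,"ry":-0.004,"rz":0,"gripper":1}
    - {"dx":-4,"dy":0,"dz":14,"rx":0,"ry":-0.004,"rz":0,"gripper":1}
    - {"dx":-4,"dy":0,"dz":14,"rx":0,"ry":-0.004,"rz":0,"gripper":1}

```text
t: 16.55
eef_pos: [0.5288, 0.1684, 0.2725]
ee_rot: [-3.142, 0.001, -3.107]
force: [0.3, -1.0, -0.4]
width: 0.0002
gripper_force: 0.0
```

Emit:
jog_arm:
  targets:
    - {"dx":0,"dy":0,"dz":0.3,"rx":0,"ry":0,"rz":0,"gripper":1}
    - {"dx":0,"dy":0,"dz":0.6,"rx":0,"ry":0,"rz":0,"gripper":1}
    - {"dx":0,"dy":0,"dz":0.9,"rx":0,"ry":0,"rz":0,"gripper":1}
    - {"dx":0,"dy":0,"dz":1.2,"rx":0,"ry":0,"rz":0,"gripper":1}
    - {"dx":0,"dy":0,"dz":1.5,"rx":0,"ry":0,"rz":0,"gripper":1}
    - {"dx":0,"dy":0,"dz":1.8,"rx":0,"ry":0,"rz":0,"gripper":1}
    - {"dx":0,"dy":0,"dz":2,"rx":0,"ry":0,"rz":0,"gripper":1}
    - {"dx":0,"dy":0,"dz":2,"rx":0,"ry":0,"rz":0,"gripper":1}

```text
t: 17.22
eef_pos: [0.5286, 0.1684, 0.2706]
ee_rot: [3.142, 0.001, -3.107]
force: [0.2, 0.2, 1.2]
width: 0.0005
gripper_force: 0.0
```

Emit:
jog_arm:
  targets:
    - {"dx":0,"dy":0,"dz":0.2,"rx":0,"ry":0,"rz":0,"gripper":1}
    - {"dx":0,"dy":0,"dz":0.4,"rx":0,"ry":0,"rz":0,"gripper":1}
    - {"dx":0,"dy":0,"dz":0.6,"rx":0,"ry":0,"rz":0,"gripper":1}
    - {"dx":0,"dy":0,"dz":0.8,"rx":0,"ry":0,"rz":0,"gripper":1}
    - {"dx":0,"dy":0,"dz":0.8,"rx":0,"ry":0,"rz":0,"gripper":1}
    - {"dx":0,"dy":0,"dz":0.8,"rx":0,"ry":0,"rz":0,"gripper":1}
    - {"dx":0,"dy":0,"dz":0.8,"rx":0,"ry":0,"rz":0,"gripper":1}
    - {"dx":0,"dy":0,"dz":0.8,"rx":0,"ry":0,"rz":0,"gripper":1}

```text
t: 17.88
eef_pos: [0.5286, 0.1684, 0.2699]
ee_rot: [3.141, 0.001, -3.107]
force: [0.4, -0.3, 1.2]
width: 0.0004
gripper_force: 0.0
```

Emit:
jog_arm:
  targets:
    - {"dx":0,"dy":0,"dz":0.3,"rx":0,"ry":0,"rz":0,"gripper":1}
    - {"dx":0,"dy":0,"dz":0.6,"rx":0,"ry":0,"rz":0,"gripper":1}
    - {"dx":0,"dy":0,"dz":0.9,"rx":0,"ry":0,"rz":0,"gripper":1}
    - {"dx":0,"dy":0,"dz":1.2,"rx":0,"ry":0,"rz":0,"gripper":1}
    - {"dx":0,"dy":0,"dz":1.2,"rx":0,"ry":0,"rz":0,"gripper":1}
    - {"dx":0,"dy":0,"dz":1.2,"rx":0,"ry":0,"rz":0,"gripper":1}
    - {"dx":0,"dy":0,"dz":1.2,"rx":0,"ry":0,"rz":0,"gripper":1}
    - {"dx":0,"dy":0,"dz":1.2,"rx":0,"ry":0,"rz":0,"gripper":1}

```text
t: 18.55
eef_pos: [0.5286, 0.1684, 0.2687]
ee_rot: [3.141, 0.001, -3.107]
force: [-0.5, 0.6, -0.1]
width: 0.0003
gripper_force: 0.0
```

Emit:
jog_arm:
  targets:
    - {"dx":0,"dy":0,"dz":0.3,"rx":0,"ry":0,"rz":0,"gripper":1}
    - {"dx":0,"dy":0,"dz":0.6,"rx":0,"ry":0,"rz":0,"gripper":1}
    - {"dx":0,"dy":0,"dz":0.9,"rx":0,"ry":0,"rz":0,"gripper":1}
    - {"dx":0,"dy":0,"dz":1.2,"rx":0,"ry":0,"rz":0,"gripper":1}
    - {"dx":0,"dy":0,"dz":1.4,"rx":0,"ry":0,"rz":0,"gripper":1}
    - {"dx":0,"dy":0,"dz":1.4,"rx":0,"ry":0,"rz":0,"gripper":1}
    - {"dx":0,"dy":0,"dz":1.4,"rx":0,"ry":0,"rz":0,"gripper":1}
    - {"dx":0,"dy":0,"dz":1.4,"rx":0,"ry":0,"rz":0,"gripper":1}

```text
t: 19.22
eef_pos: [0.5286, 0.1684, 0.2676]
ee_rot: [3.141, 0.001, -3.107]
force: [-2.2, -1.5, 5.4]
width: 0.0005
gripper_force: 2.7
```

Contact at about 5 N. I'll hold briefly, lift off and check.

Emit:
jog_arm:
  targets:
    - {"dx":0,"dy":0,"dz":0,"rx":0,"ry":0,"rz":0,"gripper":1}
    - {"dx":0,"dy":0,"dz":0,"rx":0,"ry":0,"rz":0,"gripper":1}
    - {"dx":0,"dy":0,"dz":0,"rx":0,"ry":0,"rz":0,"gripper":1}
    - {"dx":0,"dy":0,"dz":0,"rx":0,"ry":0,"rz":0,"gripper":1}
    - {"dx":0,"dy":0,"dz":-4,"rx":0,"ry":0,"rz":0,"gripper":1}
    - {"dx":0,"dy":0,"dz":-12,"rx":0,"ry":0,"rz":0,"gripper":1}
    - {"dx":-15,"dy":0,"dz":-20,"rx":0,"ry":0,"rz":0,"gripper":1}
    - {"dx":-30,"dy":0,"dz":-20,"rx":0,"ry":0,"rz":0,"gripper":1}

```text
t: 19.88
eef_pos: [0.5595, 0.1699, 0.29]
ee_rot: [3.14, 0.004, -3.106]
force: [0.6, -0.2, 0.8]
width: 0.0007
gripper_force: 0.0
```

```bash
python3 - <<'E'
from chk import *
chk("p")
go([.589,.168,.2676-.046-.003+.003],0,.035)
E
```

```text
scene toe 274 [0.5823 0.1647 0.202 ] x [0.5608 0.6037] y [0.1421 0.19  ] slope [-0.003  0.005]
scene head 186 [0.522  0.1572 0.2444] x [0.4985 0.5393] y [0.1408 0.181 ] slope [0.017 0.019]
top head 476 [0.5139 0.1647 0.2435] x [0.494  0.5366] y [0.1431 0.19  ] slope [ 0.045 -0.001]
shift mm [-28.6  -2.7  63.1] rot [ 0.     0.002 -0.001] t 19.98 F [-0.1 -0.5 -0.7] q [ 0.63  0.19 -0.13  0.   -1.25 -2.17] w 0.0008
 target tcp [0.589  0.168  0.2246] [-3.142  0.    -3.107]
```

Emit:
jog_arm:
  targets:
    - {"dx":-15,"dy":-1,"dz":0,"rx":0,"ry":0,"rz":0,"gripper":1}
    - {"dx":-28.5,"dy":-2.5,"dz":5,"rx":0,"ry":0,"rz":0,"gripper":1}
    - {"dx":-28.5,"dy":-2.5,"dz":20,"rx":0,"ry":0,"rz":0,"gripper":1}
    - {"dx":-28.5,"dy":-2.5,"dz":35,"rx":0,"ry":0,"rz":0,"gripper":1}
    - {"dx":-28.5,"dy":-2.5,"dz":48,"rx":0,"ry":0,"rz":0,"gripper":1}
    - {"dx":-28.5,"dy":-2.5,"dz":55,"rx":0,"ry":0,"rz":0,"gripper":1}
    - {"dx":-28.5,"dy":-2.5,"dz":59,"rx":0,"ry":0,"rz":0,"gripper":1}
    - {"dx":-28.5,"dy":-2.5,"dz":60,"rx":0,"ry":0,"rz":0,"gripper":1}

```text
t: 20.65
eef_pos: [0.5871, 0.1678, 0.2266]
ee_rot: [-3.141, 0.0, -3.107]
force: [0.4, 0.9, 0.4]
width: 0.0006
gripper_force: 0.0
```

Emit:
jog_arm:
  targets:
    - {"dx":0,"dy":0,"dz":0.3,"rx":0,"ry":0,"rz":0,"gripper":1}
    - {"dx":0,"dy":0,"dz":0.6,"rx":0,"ry":0,"rz":0,"gripper":1}
    - {"dx":0,"dy":0,"dz":0.9,"rx":0,"ry":0,"rz":0,"gripper":1}
    - {"dx":0,"dy":0,"dz":1.2,"rx":0,"ry":0,"rz":0,"gripper":1}
    - {"dx":0,"dy":0,"dz":1.5,"rx":0,"ry":0,"rz":0,"gripper":1}
    - {"dx":0,"dy":0,"dz":1.5,"rx":0,"ry":0,"rz":0,"gripper":1}
    - {"dx":0,"dy":0,"dz":1.5,"rx":0,"ry":0,"rz":0,"gripper":1}
    - {"dx":0,"dy":0,"dz":1.5,"rx":0,"ry":0,"rz":0,"gripper":1}

```text
t: 21.32
eef_pos: [0.5873, 0.168, 0.2259]
ee_rot: [3.141, 0.001, -3.107]
force: [0.2, -0.2, -0.9]
width: 0.0004
gripper_force: 0.0
```

Emit:
jog_arm:
  targets:
    - {"dx":0,"dy":0,"dz":0.3,"rx":0,"ry":0,"rz":0,"gripper":1}
    - {"dx":0,"dy":0,"dz":0.6,"rx":0,"ry":0,"rz":0,"gripper":1}
    - {"dx":0,"dy":0,"dz":0.9,"rx":0,"ry":0,"rz":0,"gripper":1}
    - {"dx":0,"dy":0,"dz":1.2,"rx":0,"ry":0,"rz":0,"gripper":1}
    - {"dx":0,"dy":0,"dz":1.4,"rx":0,"ry":0,"rz":0,"gripper":1}
    - {"dx":0,"dy":0,"dz":1.4,"rx":0,"ry":0,"rz":0,"gripper":1}
    - {"dx":0,"dy":0,"dz":1.4,"rx":0,"ry":0,"rz":0,"gripper":1}
    - {"dx":0,"dy":0,"dz":1.4,"rx":0,"ry":0,"rz":0,"gripper":1}

```text
t: 21.98
eef_pos: [0.5872, 0.168, 0.2246]
ee_rot: [3.141, 0.001, -3.107]
force: [-1.2, -0.3, 3.6]
width: 0.0007
gripper_force: 1.7
```

Emit:
jog_arm:
  targets:
    - {"dx":0,"dy":0,"dz":0.3,"rx":0,"ry":0,"rz":0,"gripper":1}
    - {"dx":0,"dy":0,"dz":0.3,"rx":0,"ry":0,"rz":0,"gripper":1}
    - {"dx":0,"dy":0,"dz":0.3,"rx":0,"ry":0,"rz":0,"gripper":1}
    - {"dx":0,"dy":0,"dz":0.3,"rx":0,"ry":0,"rz":0,"gripper":1}
    - {"dx":0,"dy":0,"dz":0.3,"rx":0,"ry":0,"rz":0,"gripper":1}
    - {"dx":0,"dy":0,"dz":0.3,"rx":0,"ry":0,"rz":0,"gripper":1}
    - {"dx":0,"dy":0,"dz":0.3,"rx":0,"ry":0,"rz":0,"gripper":1}
    - {"dx":0,"dy":0,"dz":0.3,"rx":0,"ry":0,"rz":0,"gripper":1}

```text
t: 22.65
eef_pos: [0.5872, 0.168, 0.2247]
ee_rot: [3.141, 0.002, -3.107]
force: [-2.5, -0.6, 5.0]
width: 0.0003
gripper_force: 2.7
```

Emit:
jog_arm:
  targets:
    - {"dx":0,"dy":0,"dz":-5,"rx":0,"ry":0,"rz":0,"gripper":1}
    - {"dx":0,"dy":0,"dz":-20,"rx":0,"ry":0,"rz":0,"gripper":1}
    - {"dx":0,"dy":0,"dz":-50,"rx":0,"ry":0,"rz":0,"gripper":1}
    - {"dx":0,"dy":0,"dz":-80,"rx":0,"ry":0,"rz":0,"gripper":1}
    - {"dx":0,"dy":-30,"dz":-100,"rx":0,"ry":0,"rz":0,"gripper":1}
    - {"dx":0,"dy":-70,"dz":-100,"rx":0,"ry":0,"rz":0,"gripper":1}
    - {"dx":0,"dy":-110,"dz":-100,"rx":0,"ry":0,"rz":0,"gripper":1}
    - {"dx":0,"dy":-140,"dz":-100,"rx":0,"ry":0,"rz":0,"gripper":1}

```text
t: 23.32
eef_pos: [0.5918, 0.0261, 0.3248]
ee_rot: [3.141, 0.002, -3.107]
force: [-0.5, -0.2, -0.3]
width: 0.0003
gripper_force: 0.0
```

Emit:
jog_arm:
  targets:
    - {"dx":0,"dy":-40,"dz":0,"rx":0,"ry":0,"rz":0,"gripper":1}
    - {"dx":0,"dy":-80,"dz":0,"rx":0,"ry":0,"rz":0,"gripper":1}
    - {"dx":0,"dy":-110,"dz":0,"rx":0,"ry":0,"rz":0,"gripper":1}
    - {"dx":0,"dy":-140,"dz":0,"rx":0,"ry":0,"rz":0,"gripper":1}
    - {"dx":0,"dy":-160,"dz":0,"rx":0,"ry":0,"rz":0,"gripper":1}
    - {"dx":0,"dy":-160,"dz":0,"rx":0,"ry":0,"rz":0,"gripper":1}
    - {"dx":0,"dy":-160,"dz":0,"rx":0,"ry":0,"rz":0,"gripper":1}
    - {"dx":0,"dy":-160,"dz":0,"rx":0,"ry":0,"rz":0,"gripper":1}

```text
t: 23.98
eef_pos: [0.5975, -0.1317, 0.324]
ee_rot: [3.141, 0.001, -3.107]
force: [1.0, 0.5, -0.6]
width: 0.0004
gripper_force: 0.0
```

```bash
python3 - <<'E'
from chk import *
chk("f")
d=load("scenef");t=load("topf")
cv2.imwrite("pics/fin.png",np.hstack([cv2.resize(d["frame"][120:240,310:460,::-1],(500,400)),cv2.resize(t["frame"][140:250,160:320,::-1],(300,400))]))
K=cloud(d);g=d["frame"].mean(2)
m=(abs(K[...,1]+.012)<.014)&(g<105)&(abs(K[...,0]-.565)<.08)&(K[...,2]>.165)&(K[...,2]<.19);print("lobe",m.sum(),K[m].mean(0) if m.any() else 0)
E
```

```text
scene toe 271 [0.5827 0.1647 0.202 ] x [0.5612 0.6035] y [0.1425 0.1894] slope [-0.023  0.012]
scene head 247 [0.5238 0.1625 0.2445] x [0.4991 0.5386] y [0.1412 0.1877] slope [0.01  0.016]
lobe 24 [ 0.56758802 -0.01577101  0.17124888]
```

View pics/fin.png

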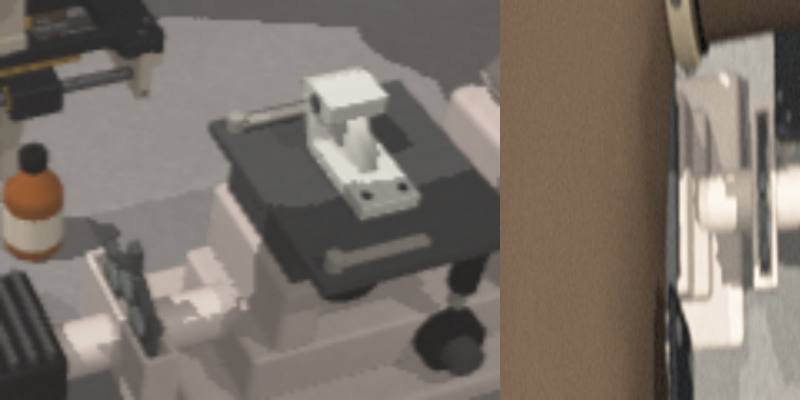

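The bracket stands flat on the stage over the opening (around (360,140)), the long lobe points up at (130,255), and the arm is clear. Handing in.

```bash
python3 -c "
from station import arm
print(arm.job_done())"
```

```text
the job is handed in; nothing more can be done
None
```

The job is handed in; no verdict came back. Last images showed the long lobe straight up and the bracket flat, about 5 mm off the opening's centre, with both press checks (about 5 N each) done and no bystander touched that I could see.

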